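# Put the grooming things back on their own mats

### The arm

A 7-joint arm with a two-finger parallel gripper is mounted at the origin on the work surface. World frame = base frame: x ahead of the robot, y to its left, z up, the work surface at z = 0. Lengths are in m, angles in rad, forces in N, time in s.
With the tool pointing down it reaches from about 0.425 to 0.975 m from the base axis. Payload 16.7 kg.
Tool frame: the origin (TCP) lies on the centre line of the jaws, within the pads' length; the fingertips stand 19 mm ahead of it and the grasp point (between the pads) is the TCP (manip.nose_length is the distance from the TCP to the fingertips, in m); z points along the fingers, y is the line along which they close (so a half turn about z gives the same grasp; the last joint's range is limited). The gripper opens to 85 mm and grips with 20 to 120 N. Pads are 22 mm wide; open, the fingers measure 114 mm over their backs; the gripper's body (76 mm by 85 mm) begins 54 mm behind the grasp point. The pads swing forward as they close: fully open they stand 13 mm farther back than shut.
Start: joints at [1.073, 0.426, 0.074, 1.606, -0.034, 1.111, -0.067], TCP at [0.23, -0.635, 0.25] pointing down, gripper open.
Joint ranges: [-2.85, 2.85], [-0.5, 2.14], [-1.23, 1.37], [0.21, 2.46], [-1.02, 4.16], [0.16, 2.05], [-2.73, 2.73]. Speed limits (rad/s): [1.89, 1.89, 2.39, 2.39, 3.01, 3.01, 3.01].

### API

Orientations are given as a unit quaternion [w, x, y, z].
In Python, from cell import manip gives the robot as it stands.
- The arm moves only by the tool servo_tool, never from a script. Its argument "moves" is one flat list of numbers, 5 for each row, row after row: the shift along the tool's x, y, z in cm, then the turn about the tool's z in rad, then the closure, from -1 (fully open) to 1 (shut), so that 0 is half open. In form: [dx, dy, dz, roll, gripper, dx, dy, dz, roll, gripper, ...]. A call has 1 to 20 rows; each row is the pose to reach, as a shift and turn from the pose commanded when the call began, along the tool's axes at that moment; what a row does not reach only later rows make up. A row lasts 1/10 s, in which the tool goes at most 50 mm and 8.59 degrees, less where a joint would pass 70% of its speed; a pose out of reach is approached as far as the arm can. A call with a gripper value outside its range is refused whole. The fingers move at their own pace and stop on an object; "force" is the grip in N (left out, the last holds). Time passes only in rows, so rows that repeat a pose let the fingers close. It gives the time, the measured TCP pose, the force, the opening and the grip force at its end, in the units of the state.
- manip.state(): the state, without advancing time (a new reading comes with each control period).
- manip.capture(name): name is "scene" or "top"; returns a dict with "pixels" (480x640x3 uint8, red, green, blue), "vfov" (degrees; the focal length in pixels is half the picture's height over the tangent of half this angle, whatever the lens; pixels are square), "cx", "cy" (the principal point, pixels), "dist" ([k1, k2, p1, p2, k3] as OpenCV has them; the pictures are not rectified), "xyz" and "orientation" of the camera in the world. Camera axes: x right, y down, z forward; pixel columns grow to the right and rows downward; lengths in m; the calibration is good to about 2 mm. A picture is of the moment at which its call begins. There is no depth.
- manip.close_job(): hands the job in; it is judged then, once.
The state is a dict: "clock": time; "qpos": joint angles; "joint_vel": joint speeds; "joint_torque": joint torques, N m; "position": TCP position; "tool_rot": TCP orientation; "wrist_force": force on the tool from outside, world axes, zero at the start; "wrist_torque": the same for the moment, N m; "width": finger opening in m; "finger_force": force on a finger pad.
Only numpy, scipy, OpenCV 4.12 (cv2) and the standard library are available. Lean on these libraries where they do the work, as an engineer would, in place of code of your own. Each camera call takes 0.05 s, during which the arm holds its last target. There are 200 camera calls.

### The job

The tin, the brush and the flea comb have ended up on one another's cork mats. Put each back upright in the middle of its own mat - the tin on the round one, the yellow brush lengthways on the broad rectangle with its bristles down, the comb lengthways and flat on the long narrow one (either end first) - parking one of them near the middle of the empty bamboo tray meanwhile. Never lay them on the bare marble, set them down rather than dropping them, and leave the bowl, the jar and the clippers where they are.

Things in the scene. Friction and masses are not known exactly. Their poses are not given: they have to be found in the camera images.
- tin: Small closed round tin of bare metal with its lid on, diameter 58 mm at the lid (upper 12 mm) and 56 mm below, 36 mm high, about 0.12 kg. Origin: centre of its underside, z up. Starts standing on the broad mat.
- brush: Yellow plastic palm brush without handle, lying on its bristles: 106 mm long (x), 50 wide (y), 34 high. Lowest 14 mm: bristles, 96 x 42 mm, firm like a block; then a 50 mm wide flange up to 22 mm and a grip 46 mm wide, 84 long up to 34 mm. About 0.11 kg. Origin: centre of its underside (bristle tips), z up. Both ends alike. Starts on the long mat.
- comb: Stainless T-shaped flea comb lying flat, 130 mm long (x). Origin: mid-length on its centre line, underside, z up. Handle 13 mm wide (y), 14 high from x = -65 to 33 mm; cross bar 60 wide, 12 high to x = 43; fine teeth, 57 wide, to x = 65. About 0.08 kg, balances near x = 15; grip the handle across y at x = 0 to 5 mm. Starts on the round mat, overhanging it.
- mat_round: Fixed round cork mat, diameter 110 mm, 8 mm thick, flat. The tin's mat. Origin: centre of its underside, on the marble (top 8 mm above).
- mat_broad: Fixed broad rectangular cork mat, 130 mm (x) by 90 mm (y), 8 mm thick, flat. The brush's mat. Origin: centre of its underside (top 8 mm above).
- mat_long: Fixed long narrow rectangular cork mat, 165 mm (x) by 64 mm (y), 8 mm thick, flat. The comb's mat. Origin: centre of its underside (top 8 mm above).
- tray: Fixed, empty rectangular bamboo tray, inside 160 mm (x) by 120 mm (y), outside 172 by 132 mm; floor 8 mm above the marble, rim top 15 mm above the marble. The spare place. Origin: centre of its underside.
- bowl: Empty white porcelain bowl, loose, rim diameter 110 mm, 42 mm high; to be left alone. Origin: centre of its underside.
- jar: Small amber glass jar with a dark cap, loose, diameter 48 mm, 55 mm high; to be left alone. Origin: centre of its underside.
- clippers: Nail clippers with black handles, loose, lying flat, about 100 mm long (x), 35 mm wide, 10 mm high; to be left alone. Origin: middle of its underside.

How it is judged:
On the way:
1. one of the three things lies released on the bamboo tray (within 50 mm of its middle) (((horizontal distance between tin and tray below 0.05 m and z of tin in the frame of tray below 0.03 m and contact force between the fingers and tin below 0.05 N and linear speed of tin below 0.03 m/s) or (horizontal distance between brush and tray below 0.05 m and z of brush in the frame of tray below 0.03 m and contact force between the fingers and brush below 0.05 N and linear speed of brush below 0.03 m/s) or (horizontal distance between comb and tray below 0.05 m and z of comb in the frame of tray below 0.03 m and contact force between the fingers and comb below 0.05 N and linear speed of comb below 0.03 m/s))), for 0.2 s.
At the end, for the whole second after the job is handed in: Tin on the round mat, brush on the broad mat, comb on the long mat: each origin within 15 mm (horizontally) of its mat's centre, resting on the mat's top, upright within 0.12 rad, brush and comb along the mat's length within 0.26 rad either way round, all released and at rest (horizontal distance between tin and mat_round below 0.015 m and z of tin in the frame of mat_round between 0.005 and 0.012 m and angle between each of tin, brush, comb's own z axis and vertical below 0.12 rad and linear speed of each of tin, brush, comb below 0.02 m/s and angular speed of each of tin, brush, comb below 0.2 rad/s and contact force between the fingers and tin below 0.05 N and horizontal distance between brush and mat_broad below 0.015 m and z of brush in the frame of mat_broad between 0.005 and 0.012 m and contact force between the fingers and brush below 0.05 N and angle between the x axis of brush and the x axis of mat_broad, either way round below 0.26 rad and horizontal distance between comb and mat_long below 0.015 m and z of comb in the frame of mat_long between 0.005 and 0.012 m and contact force between the fingers and comb below 0.05 N and angle between the x axis of comb and the x axis of mat_long, either way round below 0.26 rad); the robot touches nothing.
It fails at once if a task thing is put down on the bare marble (height (world z) of any of tin, brush, comb below 0.004 m).
It fails at once if a task thing is dropped or knocked away (faster than 0.6 m/s while not held) ((linear speed of tin above 0.6 m/s and contact force between the fingers and tin below 0.05 N) or (linear speed of brush above 0.6 m/s and contact force between the fingers and brush below 0.05 N) or (linear speed of comb above 0.6 m/s and contact force between the fingers and comb below 0.05 N)).
It fails at once if the bowl, the jar or the clippers are moved more than 25 mm (distance of any of bowl, jar, clippers from where it was at the start of the episode above 0.025 m).
It also fails if it takes over 106 s, if anything falls off the work surface, if the arm or the gripper's body presses on something with over 40 N, if the wrist force passes 120 N, or if a joint passes its speed limit or range.

## Working session

There is one attempt and no reset: what is moved stays moved. The work goes in short steps, Python scripts to look and compute and a tool call to move; the robot and the scene stay as the last step left them, time stands still between calls to the robot, and variables do not carry over. Pictures are saved under pics/ and viewed, at most 14 in all, crops included, and the job is handed in when it is done.

Besides the shell and the picture viewer there is one more tool, called after "Request:" as name(argument=value, ...) on one line, values as JSON. servo_tool: Moves the arm, as the interface text tells. Its arguments: {"type":"object","properties":{"moves":{"type":"array"},"force":{"type":"number"}},"required":["moves"]}

```bash
mkdir -p pics; ls
cat > h.py <<'E'
import numpy as np, cv2
from cell import manip
from scipy.spatial.transform import Rotation as R
def rot(q): return R.from_quat([q[1],q[2],q[3],q[0]]).as_matrix()
def cap(n,save=None):
    c=manip.capture(n); c['bgr']=np.ascontiguousarray(c['pixels'][:,:,::-1])
    f=240/np.tan(np.radians(c['vfov'])/2); c['K']=np.array([[f,0,c['cx']],[0,f,c['cy']],[0,0,1.]]); c['Rm']=rot(c['orientation'])
    if save: cv2.imwrite('pics/'+save,c['bgr']); np.save('pics/'+save+'.npy',c,allow_pickle=True)
    return c
def load(save): return np.load('pics/'+save+'.npy',allow_pickle=True).item()
def ray(c,uv,z):
    p=cv2.undistortPoints(np.array(uv,float).reshape(-1,1,2),c['K'],np.array(c['dist'],float)).reshape(-1,2)
    d=np.c_[p,np.ones(len(p))]@c['Rm'].T; o=np.array(c['xyz'])
    return (o+d*((z-o[2])/d[:,2])[:,None])[:,:2]
def state():
    s=manip.state(); print({k:np.round(s[k],3).tolist() for k in ('clock','position','tool_rot','width','finger_force','wrist_force')}); return s
E
python3 - <<'E'
from h import *
for n in('top','scene'):
    c=cap(n,n+'0.png'); print(n,c['vfov'],c['dist'],c['xyz'],c['orientation'])
s=state(); print(rot(s['tool_rot']).round(3), s['qpos'])
E
```

```text
pics
top 46.26594224774098 [-0.14550783  0.          0.          0.          0.        ] [ 0.37679201 -0.02916734  1.12713932] [ 0.06335939 -0.69744404  0.71242709 -0.0447778 ]
scene 52.9194297366636 [-0.0644682  0.         0.         0.         0.       ] [ 0.84214479 -0.50228605  0.69335862] [-0.33404662  0.89959368  0.26605741 -0.09141951]
{'clock': 0.1, 'position': [0.23, -0.634, 0.25], 'tool_rot': [-0.001, 0.985, 0.173, -0.0], 'width': 0.085, 'finger_force': 0.0, 'wrist_force': [-0.163, -0.092, 0.847]}
[[ 0.94   0.341 -0.   ]
 [ 0.341 -0.94   0.001]
 [-0.    -0.001 -1.   ]] [ 1.07348531  0.42667378  0.07387888  1.60654341 -0.03414163  1.1108134
 -0.06708926]
```

View pics/top0.png

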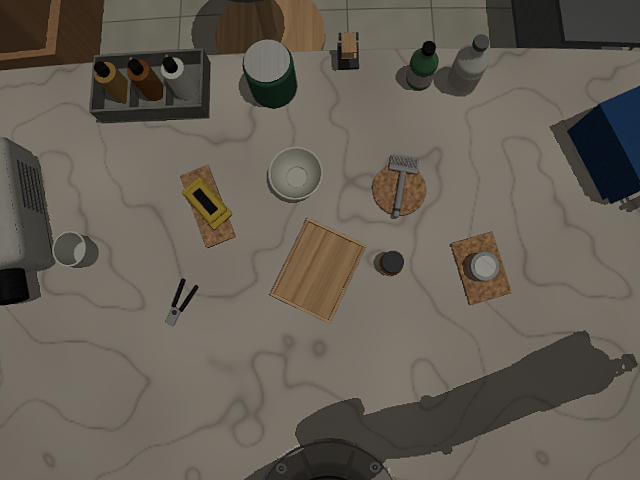

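View pics/scene0.png

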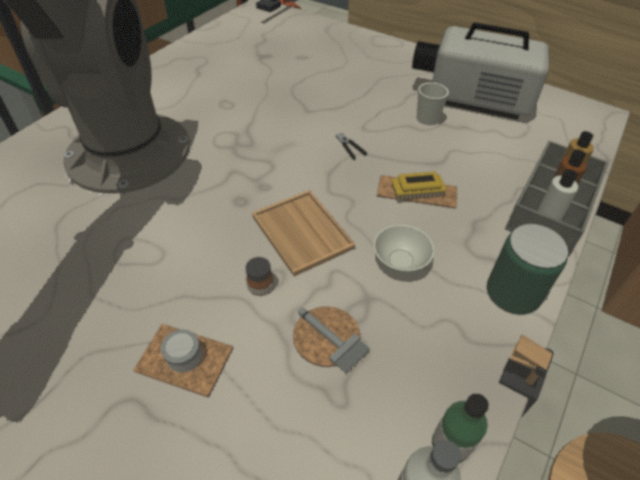

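The top view shows the tin at (483,265) on the broad mat (480,268), the brush at (207,203) on the long mat (207,205), and the comb with its handle running from (395,215) to teeth at (404,160) on the round mat (399,188). The tray is at (318,270), the jar at (390,263), the bowl at (295,175) and the clippers at (182,302). The scene view agrees.

```bash
cat > m.py <<'E'
from h import *
c=load('top0.png'); hsv=cv2.cvtColor(c['bgr'],cv2.COLOR_BGR2HSV)
for n,p in dict(cork1=(200,235),cork2=(463,285),cork3=(385,190),tray=(318,270),tin=(485,262),comb=(401,185),yel=(215,212),marble=(350,180)).items(): print(n,hsv[p[1],p[0]])
def blob(mask,box):
    m=np.zeros_like(mask); x0,y0,x1,y1=box; m[y0:y1,x0:x1]=mask[y0:y1,x0:x1]
    m=cv2.morphologyEx(m,cv2.MORPH_OPEN,np.ones((2,2)))
    n,l,s,_=cv2.connectedComponentsWithStats(m)
    keep=[i for i in range(1,n) if s[i,4]>25]
    m=np.isin(l,keep); v,u=np.nonzero(m); return np.c_[u,v].astype(float)
def rect(w,name):
    r=cv2.minAreaRect((w*1000).astype(np.float32)); b=cv2.boxPoints(r); e=b[1]-b[0]; f=b[2]-b[1]
    L=e if np.hypot(*e)>np.hypot(*f) else f
    print(name,np.round(r[0],1),np.round(r[1],1),'long ang',round(np.degrees(np.arctan2(L[1],L[0]))%180,1))
cork=cv2.inRange(hsv,(3,75,60),(18,255,255))
rect(ray(c,blob(cork,(170,155,245,255)),.008),'long')
rect(ray(c,blob(cork,(440,225,520,310)),.008),'broad')
w=ray(c,blob(cork,(365,155,432,222)),.008); print('round',cv2.minEnclosingCircle((w*1000).astype(np.float32)))
tr=cv2.inRange(hsv,(5,70,60),(25,255,255)); rect(ray(c,blob(tr,(262,210,372,328)),.014),'tray')
yel=cv2.inRange(hsv,(21,120,80),(35,255,255)); rect(ray(c,blob(yel,(170,155,245,255)),.034),'brush')
gr=cv2.inRange(hsv,(0,0,0),(179,60,255))
gray=((hsv[...,1]<60)*255).astype(np.uint8)
pt=blob(gray,(465,247,502,283)); print('tin',cv2.minEnclosingCircle((ray(c,pt,.044)*1000).astype(np.float32)))
big=cv2.resize(c['bgr'][140:235,355:445],None,fx=6,fy=6,interpolation=cv2.INTER_CUBIC)
b2=cv2.resize(c['bgr'][225:310,440:525],None,fx=6,fy=6,interpolation=cv2.INTER_CUBIC)
b3=np.zeros((570,540,3),np.uint8); 
o=np.zeros((510,800,3),np.uint8); o[:,:400]=cv2.resize(big,(400,510)) ; o[:,400:]=cv2.resize(b2,(400,510)); cv2.imwrite('pics/crop0.png',o)
E
python3 m.py
```

```text
cork1 [ 20  31 122]
cork2 [14 93 41]
cork3 [ 15 124 113]
tray [ 16 114 128]
tin [ 23  17 137]
comb [30  8 95]
yel [ 23 180 129]
marble [19 36 99]
long [610.1 236.4] [164.6  64.1] long ang 21.1
broad [ 469.5 -317. ] [129.7  89.5] long ang 14.5
round ((634.7401733398438, -158.4143829345703), 54.873985290527344)
tray [472.7   9.8] [133.1 172.5] long ang 153.5
brush [610.9 231.2] [104.6  49.1] long ang 40.9
tin ((468.6247863769531, -311.97332763671875), 31.821853637695312)
```

View pics/crop0.png

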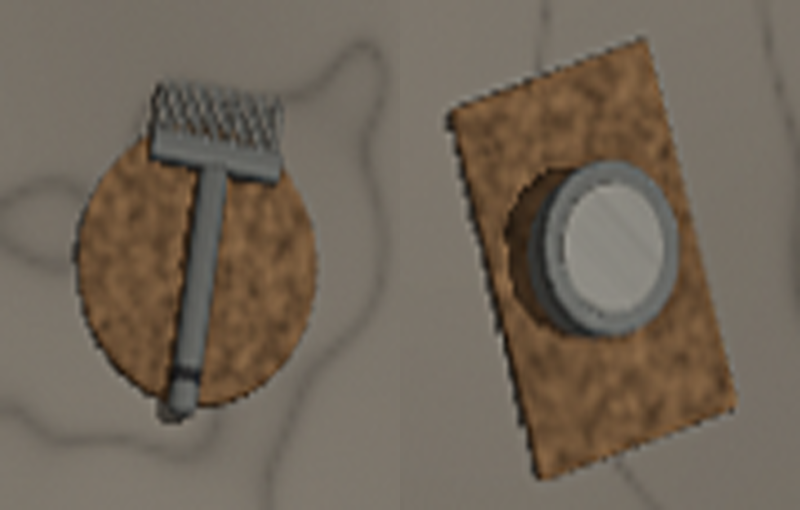

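The crop shows the comb's handle tip at crop (175,418) and the middle of its tooth ends at (218,90). The tin's lid circle is centred at crop (612,248).

```bash
cat > go.py <<'E'
import sys
from h import *
# usage: go.py x y z yaw_deg(tool x axis) -> shift in tool axes
def go(x,y,z,yaw,verbose=1):
    s=manip.state(); M=rot(s['tool_rot']); d=M.T@(np.array([x,y,z])-s['position'])*100
    a=np.degrees(np.arctan2(M[1,0],M[0,0])); r=(a-yaw+90)%180-90
    print('shift cm',d.round(2),'roll',round(np.radians(r),3),'yaw now',a.round(1),'q7',s['qpos'][6].round(2))
if len(sys.argv)>4: state(); go(*map(float,sys.argv[1:5]))
E
python3 - <<'E'
from h import *
c=load('top0.png')
a=np.array([[175,418],[218,90],[212,170],[182,380],[215,140]],float); p=np.c_[355+a[:,0]/(400/90),140+a[:,1]/(510/95)]
w=ray(c,p,.021)*1000; print('comb',w.round(1)); 
for i,j in((0,1),(3,2)): d=w[j]-w[i]; print(np.hypot(*d),np.degrees(np.arctan2(d[1],d[0])))
print('mid',(w[0]+w[1])/2)
print('tin',ray(c,[[485.2,266.3],[470.9,266.3],[499.6,266.3],[485.2,251.7],[485.2,281.2]],.044)*1000)
print('jar',ray(c,[[391,262]],.055),'bowl',ray(c,[[295,174]],.042),'clip',ray(c,[[182,302]],.01))
print(manip.nose_length)
E
python3 go.py .468 -.315 .12 20
```

```text
comb [[ 574.4 -143.1]
 [ 700.4 -168.1]
 [ 669.1 -163.9]
 [ 588.7 -146.8]
 [ 680.8 -165.8]]
128.53029556300376 -11.200750421857832
82.24463779635093 -11.96949872760698
mid [ 637.40831335 -155.60614429]
tin [[ 470.73576551 -314.39678371]
 [ 471.48885783 -286.21003385]
 [ 469.95883031 -342.93639326]
 [ 499.26852424 -316.0796798 ]
 [ 441.80673261 -312.75788789]]
jar [[ 0.48265513 -0.12991195]] bowl [[0.66417691 0.05318404]] clip [[0.41496191 0.28692411]]
0.019
{'clock': 0.1, 'position': [0.23, -0.634, 0.25], 'tool_rot': [-0.001, 0.985, 0.173, -0.0], 'width': 0.085, 'finger_force': 0.0, 'wrist_force': [-0.163, -0.092, 0.847]}
shift cm [ 33.26 -21.89  12.99] roll -0.001 yaw now 19.9 q7 -0.07
```

Request:
servo_tool(moves=[33.5, -21.8, 12, 0, -1, 33.5, -21.8, 12, 0, -1, 33.5, -21.8, 12, 0, -1, 33.5, -21.8, 12, 0, -1, 33.5, -21.8, 12, 0, -1, 33.5, -21.8, 12, 0, -1, 33.5, -21.8, 12, 0, -1, 33.5, -21.8, 12, 0, -1, 33.5, -21.8, 12, 0, -1, 33.5, -21.8, 12, 0, -1, 33.5, -21.8, 12, 0, -1, 33.5, -21.8, 12, 0, -1])

```text
clock: 1.3
position: [0.4699, -0.3167, 0.1305]
tool_rot: [0.0, 0.985, 0.172, -0.0]
wrist_force: [-0.5, 0.1, -0.1]
width: 0.0854
finger_force: 0.0
```

```bash
python3 go.py .4707 -.3145 .033 20; python3 -c "
from h import *
cap('scene','s1.png')"
```

```text
{'clock': 1.3, 'position': [0.47, -0.317, 0.131], 'tool_rot': [0.0, 0.985, 0.172, -0.0], 'width': 0.085, 'finger_force': 0.0, 'wrist_force': [-0.489, 0.062, -0.149]}
shift cm [ 0.15 -0.19  9.75] roll -0.003 yaw now 19.8 q7 -0.78
```

View pics/s1.png

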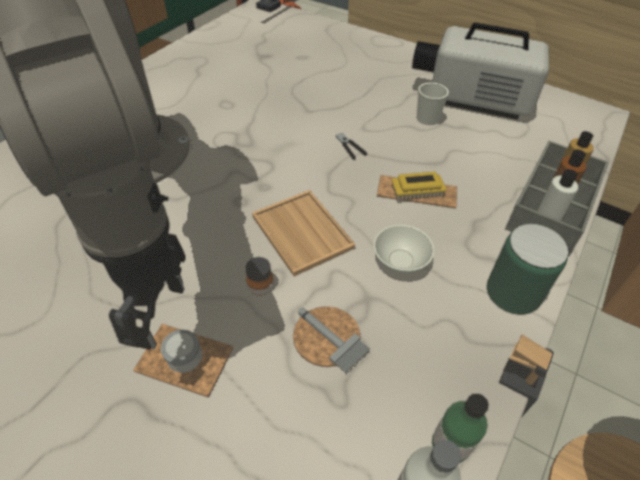

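The gripper hangs above the tin at (182,350) and the other things are undisturbed. Next I descend and grip.

Request:
servo_tool(moves=[0, 0, 4, 0, -1, 0, 0, 7, 0, -1, 0, 0, 9.3, 0, -1, 0, 0, 9.7, 0, -1, 0, 0, 9.7, 0, -1, 0, 0, 9.7, 0, -1, 0, 0, 9.7, 0, 1, 0, 0, 9.7, 0, 1, 0, 0, 9.7, 0, 1, 0, 0, 9.7, 0, 1, 0, 0, 9.7, 0, 1, 0, 0, 9.7, 0, 1, 0, 0, 9.7, 0, 1, 0, 0, 9.7, 0, 1, 0, 0, 9.7, 0, 1, 0, 0, 9.7, 0, 1], force=30)

```text
clock: 2.95
position: [0.4712, -0.3158, 0.0346]
tool_rot: [0.0, 0.985, 0.173, 0.001]
wrist_force: [-3.4, 1.4, 13.7]
width: 0.0568
finger_force: 29.1
```

```bash
python3 go.py .4727 .0098 .15 63.5
```

```text
{'clock': 2.95, 'position': [0.471, -0.316, 0.035], 'tool_rot': [0.0, 0.985, 0.173, 0.001], 'width': 0.057, 'finger_force': 29.126, 'wrist_force': [-3.442, 1.414, 13.715]}
shift cm [ 11.24 -30.54 -11.56] roll -0.761 yaw now 19.9 q7 -0.79
```

Request:
servo_tool(moves=[0, 0, -2, 0, 1, 0, 0, -5, 0, 1, 0, 0, -9, 0, 1, 1, -3, -12, 0, 1, 2.5, -7, -12, 0, 1, 4, -11, -12, 0, 1, 5.5, -15, -12, 0, 1, 7, -19, -12, 0, 1, 8.5, -23, -12, 0, 1, 10, -27, -12, 0, 1, 11, -29.5, -12, 0, 1, 11.3, -30.5, -12, 0, 1, 11.3, -30.5, -12, 0, 1, 11.3, -30.5, -9, 0, 1, 11.3, -30.5, -6, 0, 1, 11.3, -30.5, -3, 0, 1, 11.3, -30.5, -1.5, 0, 1, 11.3, -30.5, -0.6, 0, 1, 11.3, -30.5, -0.2, 0, 1, 11.3, -30.5, -0.2, 0, 1])

```text
clock: 4.95
position: [0.4732, 0.0091, 0.0355]
tool_rot: [0.0, 0.985, 0.173, 0.0]
wrist_force: [0.2, -0.3, 0.6]
width: 0.0567
finger_force: 32.5
```

```bash
python3 go.py .4727 .0098 .0346 20
```

```text
{'clock': 4.95, 'position': [0.473, 0.009, 0.036], 'tool_rot': [0.0, 0.985, 0.173, 0.0], 'width': 0.057, 'finger_force': 32.503, 'wrist_force': [0.196, -0.279, 0.562]}
shift cm [-0.02 -0.08  0.09] roll -0.002 yaw now 19.9 q7 -1.54
```

Request:
servo_tool(moves=[0, 0, 0.1, 0, 1, 0, 0, 0.2, 0, 1, 0, 0, 0.2, 0, 1, 0, 0, 0.2, 0, -0.4, 0, 0, 0.2, 0, -1, 0, 0, 0.2, 0, -1, 0, 0, 0.2, 0, -1, 0, 0, 0.2, 0, -1, 0, 0, 0.2, 0, -1, 0, 0, -2, 0, -1, 0, 0, -5, 0, -1, 0, 0, -10, 0, -1, 0, 0, -15, 0, -1, 0, 0, -15, 0, -1])

```text
clock: 6.35
position: [0.4758, 0.0101, 0.1912]
tool_rot: [0.0, 0.985, 0.173, 0.004]
wrist_force: [1.4, -0.8, -1.2]
width: 0.0856
finger_force: 0.0
```

```bash
python3 go.py .6109 .2312 .13 40.9; python3 -c "
from h import *
c=load('top0.png'); exec(open('m.py').read().split('cork=')[0].split('for n,p')[0]); 
"
python3 - <<'E'
from h import *
cap('scene','s2.png')
E
```

```text
{'clock': 6.35, 'position': [0.476, 0.01, 0.191], 'tool_rot': [0.0, 0.985, 0.173, 0.004], 'width': 0.086, 'finger_force': 0.0, 'wrist_force': [1.437, -0.833, -1.249]}
shift cm [ 20.17 -16.2    6.25] roll -0.366 yaw now 19.9 q7 -1.44
```

View pics/s2.png

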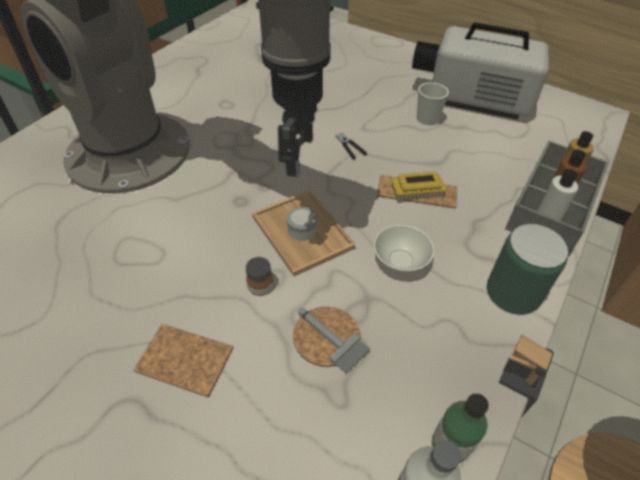

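The tin stands in the tray at (302,222) and the broad mat is empty. Now the brush.

Request:
servo_tool(moves=[20.4, -16.2, 0, -0.367, -1, 20.4, -16.2, 0, -0.367, -1, 20.4, -16.2, 0, -0.367, -1, 20.4, -16.2, 0, -0.367, -1, 20.4, -16.2, 5.5, -0.367, -1, 20.4, -16.2, 5.5, -0.367, -1, 20.4, -16.2, 5.5, -0.367, -1, 20.4, -16.2, 5.5, -0.367, -1, 20.4, -16.2, 5.5, -0.367, -1, 20.4, -16.2, 5.5, -0.367, -1])

```text
clock: 7.4
position: [0.6098, 0.2306, 0.1312]
tool_rot: [0.0, 0.937, 0.349, 0.001]
wrist_force: [-0.8, -0.8, -0.5]
width: 0.0852
finger_force: 0.0
```

```bash
python3 go.py .6109 .2312 .038 40.9
```

```text
{'clock': 7.4, 'position': [0.61, 0.231, 0.131], 'tool_rot': [0.0, 0.937, 0.349, 0.001], 'width': 0.085, 'finger_force': 0.0, 'wrist_force': [-0.77, -0.8, -0.472]}
shift cm [0.11 0.02 9.32] roll -0.0 yaw now 40.9 q7 -1.49
```

Request:
servo_tool(moves=[0, 0, 4, 0, -1, 0, 0, 7, 0, -1, 0, 0, 9, 0, -1, 0, 0, 9.3, 0, -1, 0, 0, 9.3, 0, -1, 0, 0, 9.3, 0, -1, 0, 0, 9.3, 0, 1, 0, 0, 9.3, 0, 1, 0, 0, 9.3, 0, 1, 0, 0, 9.3, 0, 1, 0, 0, 9.3, 0, 1, 0, 0, 9.3, 0, 1, 0, 0, 9.3, 0, 1, 0, 0, 9.3, 0, 1, 0, 0, 9.3, 0, 1, 0, 0, 9.3, 0, 1], force=40)

```text
clock: 9.0
position: [0.61, 0.2317, 0.0384]
tool_rot: [0.0, 0.937, 0.35, 0.001]
wrist_force: [-2.5, -0.9, 10.5]
width: 0.0486
finger_force: 40.5
```

```bash
python3 go.py .4695 -.317 .15 14.5
```

```text
{'clock': 9.0, 'position': [0.61, 0.232, 0.038], 'tool_rot': [0.0, 0.937, 0.35, 0.001], 'width': 0.049, 'finger_force': 40.45, 'wrist_force': [-2.464, -0.884, 10.542]}
shift cm [-46.56  32.25 -11.19] roll 0.462 yaw now 40.9 q7 -1.53
```

Request:
servo_tool(moves=[0, 0, -2, 0, 1, 0, 0, -5, 0, 1, 0, 0, -9, 0, 1, -3, 2, -12, 0.03, 1, -6.5, 4.5, -12, 0.06, 1, -10, 7, -12, 0.1, 1, -13.5, 9.3, -12, 0.14, 1, -17, 11.7, -12, 0.17, 1, -20.5, 14.1, -12, 0.2, 1, -24, 16.6, -12, 0.24, 1, -27.5, 19, -12, 0.27, 1, -31, 21.5, -12, 0.3, 1, -34.5, 24, -12, 0.34, 1, -38, 26.3, -12, 0.38, 1, -41.5, 28.7, -12, 0.42, 1, -44.5, 30.8, -12, 0.45, 1, -46, 31.9, -12, 0.462, 1, -46.6, 32.3, -12, 0.462, 1, -46.6, 32.3, -12, 0.462, 1, -46.6, 32.3, -12, 0.462, 1])

```text
clock: 11.0
position: [0.47, -0.3162, 0.1573]
tool_rot: [-0.0, 0.992, 0.127, 0.0]
wrist_force: [-0.1, -0.1, -1.1]
width: 0.0485
finger_force: 42.7
```

```bash
python3 go.py .4695 -.317 .039 14.5
python3 - <<'E'
from h import *
cap('scene','s3.png')
E
```

```text
{'clock': 11.0, 'position': [0.47, -0.316, 0.157], 'tool_rot': [-0.0, 0.992, 0.127, 0.0], 'width': 0.049, 'finger_force': 42.715, 'wrist_force': [-0.103, -0.099, -1.121]}
shift cm [-0.07  0.07 11.83] roll 0.002 yaw now 14.6 q7 -0.88
```

View pics/s3.png

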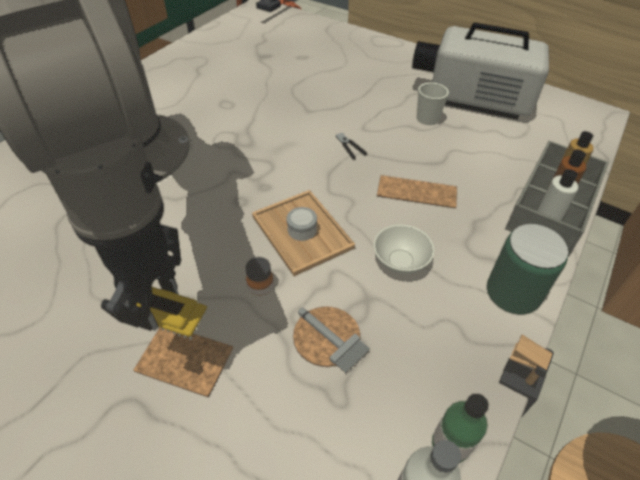

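The brush is held level over the broad mat, at (175,310). I lower and release it.

Request:
servo_tool(moves=[0, 0, 4, 0, 1, 0, 0, 8, 0, 1, 0, 0, 10.5, 0, 1, 0, 0, 11.5, 0, 1, 0, 0, 11.7, 0, 1, 0, 0, 11.8, 0, 1, 0, 0, 11.9, 0, 1, 0, 0, 11.9, 0, 1, 0, 0, 11.9, 0, -0.3, 0, 0, 11.9, 0, -1, 0, 0, 11.9, 0, -1, 0, 0, 11.9, 0, -1, 0, 0, 11.9, 0, -1, 0, 0, 11.9, 0, -1, 0, 0, 9, 0, -1, 0, 0, 5, 0, -1, 0, 0, 0, 0, -1, 0, 0, 0, 0, -1, 0, 0, 0, 0, -1])

```text
clock: 12.95
position: [0.4698, -0.3181, 0.1586]
tool_rot: [0.001, 0.992, 0.126, 0.001]
wrist_force: [0.6, -0.1, -0.6]
width: 0.0857
finger_force: 0.0
```

```bash
python3 go.py .640 -.156 .12 -11.5
```

```text
{'clock': 12.95, 'position': [0.47, -0.318, 0.159], 'tool_rot': [0.001, 0.992, 0.126, 0.001], 'width': 0.086, 'finger_force': 0.0, 'wrist_force': [0.56, -0.123, -0.616]}
shift cm [ 20.52 -11.45   3.88] roll 0.453 yaw now 14.5 q7 -0.88
```

Request:
servo_tool(moves=[20.5, -11.5, 0, 0.453, -1, 20.5, -11.5, 0, 0.453, -1, 20.5, -11.5, 0, 0.453, -1, 20.5, -11.5, 3.5, 0.453, -0.3, 20.5, -11.5, 3.5, 0.453, -0.3, 20.5, -11.5, 3.5, 0.453, -0.3, 20.5, -11.5, 3.5, 0.453, -0.3, 20.5, -11.5, 3.5, 0.453, -0.3, 20.5, -11.5, 3.5, 0.453, -0.3])

```text
clock: 13.85
position: [0.6383, -0.1565, 0.1223]
tool_rot: [0.0, 0.995, -0.101, -0.0]
wrist_force: [-0.0, -0.6, -0.6]
width: 0.0556
finger_force: 0.0
```

```bash
python3 go.py .6403 -.1562 .030 -11.5
python3 - <<'E'
from h import *
c=cap('scene','s4.png'); cv2.imwrite('pics/s4c.png',cv2.resize(c['bgr'][220:420,120:420],(750,500)))
E
```

```text
{'clock': 13.85, 'position': [0.638, -0.156, 0.122], 'tool_rot': [0.0, 0.995, -0.101, -0.0], 'width': 0.056, 'finger_force': 0.0, 'wrist_force': [-0.039, -0.562, -0.595]}
shift cm [ 0.19 -0.07  9.23] roll -0.001 yaw now -11.6 q7 -1.65
```

View pics/s4c.png

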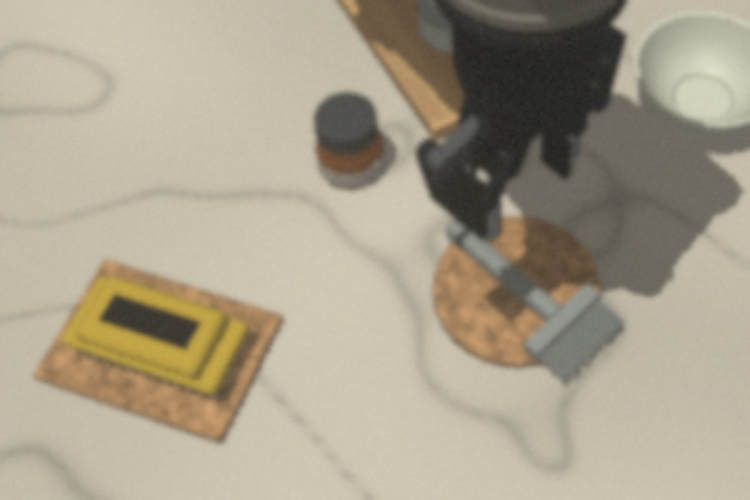

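The brush sits centred on the broad mat (crop (155,340)), and the fingers are in line above the comb's handle. I descend.

Request:
servo_tool(moves=[0.1, 0, 4, 0, -0.3, 0.1, 0, 7, 0, -0.3, 0.1, 0, 8.8, 0, -0.3, 0.1, 0, 9.2, 0, -0.3, 0.1, 0, 9.2, 0, -0.3, 0.1, 0, 9.2, 0, -0.3, 0.1, 0, 9.2, 0, 1, 0.1, 0, 9.2, 0, 1, 0.1, 0, 9.2, 0, 1, 0.1, 0, 9.2, 0, 1, 0.1, 0, 9.2, 0, 1, 0.1, 0, 9.2, 0, 1, 0.1, 0, 9.2, 0, 1, 0.1, 0, 9.2, 0, 1, 0.1, 0, 9.2, 0, 1, 0.1, 0, 9.2, 0, 1], force=50)

```text
clock: 15.5
position: [0.6404, -0.1555, 0.0312]
tool_rot: [0.0, 0.995, -0.1, 0.0]
wrist_force: [-2.4, 0.2, 8.4]
width: 0.0119
finger_force: 49.3
```

```bash
python3 go.py .6125 .2373 .15 21.1
```

```text
{'clock': 15.5, 'position': [0.64, -0.155, 0.031], 'tool_rot': [0.0, 0.995, -0.1, 0.0], 'width': 0.012, 'finger_force': 49.278, 'wrist_force': [-2.372, 0.183, 8.433]}
shift cm [-10.54 -37.94 -11.89] roll -0.569 yaw now -11.5 q7 -1.66
```

Request:
servo_tool(moves=[0, 0, -1.5, 0, 1, 0, 0, -4, 0, 1, 0, 0, -8, 0, 1, 0, 0, -11, 0, 1, -1, -3.5, -12, -0.05, 1, -2, -7, -12, -0.1, 1, -3, -11, -12, -0.16, 1, -4, -14.5, -12, -0.22, 1, -5, -18, -12, -0.28, 1, -6, -22, -12, -0.34, 1, -7, -25.5, -12, -0.4, 1, -8, -29, -12, -0.46, 1, -9, -32.5, -12, -0.51, 1, -10, -36, -12, -0.55, 1, -10.5, -37.5, -12, -0.569, 1, -10.5, -37.9, -12, -0.569, 1, -10.5, -37.9, -12, -0.569, 1, -10.5, -37.9, -12, -0.569, 1])

```text
clock: 17.3
position: [0.613, 0.2351, 0.1506]
tool_rot: [0.0, 0.983, 0.182, 0.0]
wrist_force: [0.5, -0.3, -0.9]
width: 0.0114
finger_force: 49.2
```

```bash
python3 go.py .6129 .2375 .0315 21.1
python3 - <<'E'
from h import *
c=cap('scene','s5.png'); t=cap('top','t5.png')
o=np.zeros((400,800,3),np.uint8); o[:,:400]=cv2.resize(c['bgr'][90:250,340:500],(400,400)); o[:,400:]=cv2.resize(t['bgr'][130:260,150:280],(400,400)); cv2.imwrite('pics/s5c.png',o)
E
```

```text
{'clock': 17.3, 'position': [0.613, 0.235, 0.151], 'tool_rot': [0.0, 0.983, 0.182, 0.0], 'width': 0.011, 'finger_force': 49.187, 'wrist_force': [0.455, -0.287, -0.898]}
shift cm [ 0.07 -0.24 11.91] roll -0.002 yaw now 21.0 q7 -1.79
```

View pics/s5c.png

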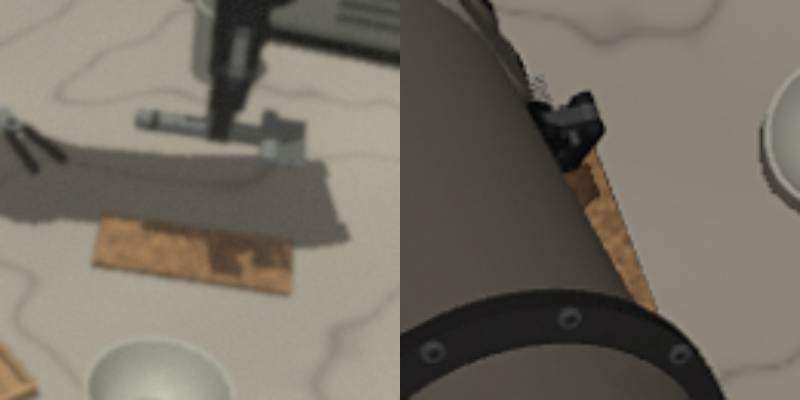

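The comb is held flat and in line with the long mat. I lower it and release.

Request:
servo_tool(moves=[0, -0.1, 4, 0, 1, 0, -0.1, 8, 0, 1, 0, -0.1, 10.5, 0, 1, 0, -0.1, 11.4, 0, 1, 0, -0.1, 11.7, 0, 1, 0, -0.1, 11.8, 0, 1, 0, -0.1, 11.9, 0, 1, 0, -0.1, 11.9, 0, 1, 0, -0.1, 11.9, 0, 0.5, 0, -0.1, 11.9, 0, 0, 0, -0.1, 11.9, 0, -0.3, 0, -0.1, 11.9, 0, -0.3, 0, -0.1, 11.9, 0, -0.3, 0, -0.1, 9, 0, -0.3, 0, -0.1, 5, 0, -1, 0, 0, 0, 0, -1, 0, 0, -2, 0, -1, 0, 0, -2, 0, -1])

```text
clock: 19.2
position: [0.6141, 0.2377, 0.1743]
tool_rot: [-0.001, 0.983, 0.183, 0.003]
wrist_force: [-0.0, -0.1, -0.1]
width: 0.0852
finger_force: 0.0
```

```bash
python3 go.py .473 .0095 .12 20
```

```text
{'clock': 19.2, 'position': [0.614, 0.238, 0.174], 'tool_rot': [-0.001, 0.983, 0.183, 0.003], 'width': 0.085, 'finger_force': 0.0, 'wrist_force': [-0.024, -0.1, -0.125]}
shift cm [-21.41  16.2    5.3 ] roll 0.019 yaw now 21.1 q7 -1.79
```

Request:
servo_tool(moves=[-21.3, 16.1, 0, 0, -1, -21.3, 16.1, 0, 0, -1, -21.3, 16.1, 0, 0, -1, -21.3, 16.1, 0, 0, -1, -21.3, 16.1, 0, 0, -1, -21.3, 16.1, 5, 0, -1, -21.3, 16.1, 5, 0, -1, -21.3, 16.1, 5, 0, -1, -21.3, 16.1, 5, 0, -1])

```text
clock: 20.1
position: [0.4729, 0.0112, 0.121]
tool_rot: [-0.0, 0.983, 0.184, 0.0]
wrist_force: [0.5, -0.2, -0.4]
width: 0.0854
finger_force: 0.0
```

```bash
python3 go.py .473 .0095 .035 20
python3 - <<'E'
from h import *
c=cap('scene','s6.png'); o=cv2.resize(c['bgr'][130:330,200:480],(700,500)); cv2.imwrite('pics/s6c.png',o)
E
```

```text
{'clock': 20.1, 'position': [0.473, 0.011, 0.121], 'tool_rot': [-0.0, 0.983, 0.184, 0.0], 'width': 0.085, 'finger_force': 0.0, 'wrist_force': [0.537, -0.177, -0.395]}
shift cm [-0.07  0.17  8.6 ] roll 0.021 yaw now 21.2 q7 -1.45
```

View pics/s6c.png

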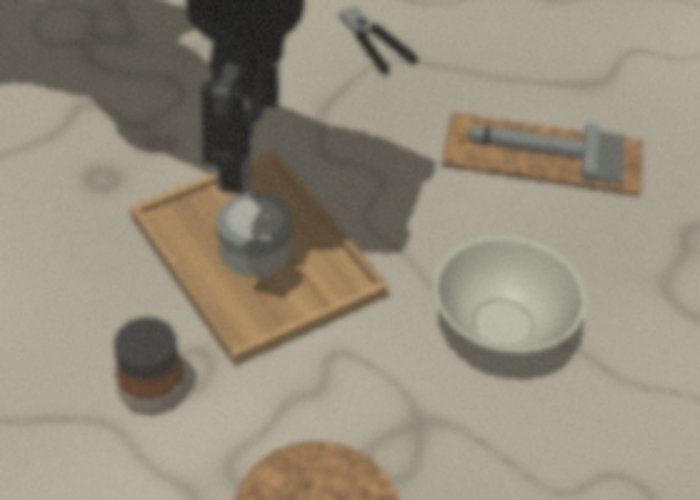

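The comb lies centred on the long mat and the tin stands below the gripper. I grip the tin.

Request:
servo_tool(moves=[0, 0.1, 4, 0, -1, 0, 0.1, 7, 0, -1, 0, 0.1, 8.4, 0, -1, 0, 0.1, 8.6, 0, -1, 0, 0.1, 8.6, 0, -1, 0, 0.1, 8.6, 0, -1, 0, 0.1, 8.6, 0, 1, 0, 0.1, 8.6, 0, 1, 0, 0.1, 8.6, 0, 1, 0, 0.1, 8.6, 0, 1, 0, 0.1, 8.6, 0, 1, 0, 0.1, 8.6, 0, 1, 0, 0.1, 8.6, 0, 1, 0, 0.1, 8.6, 0, 1, 0, 0.1, 8.6, 0, 1], force=30)

```text
clock: 21.65
position: [0.4728, 0.0092, 0.0353]
tool_rot: [0.0, 0.983, 0.183, 0.001]
wrist_force: [-3.3, -0.0, 16.9]
width: 0.0569
finger_force: 28.4
```

```bash
python3 go.py .6347 -.1584 .15 21
```

```text
{'clock': 21.65, 'position': [0.473, 0.009, 0.035], 'tool_rot': [0.0, 0.983, 0.183, 0.001], 'width': 0.057, 'finger_force': 28.416, 'wrist_force': [-3.326, -0.015, 16.856]}
shift cm [  9.08  21.47 -11.45] roll 0.002 yaw now 21.1 q7 -1.51
```

Request:
servo_tool(moves=[0, 0, -2, 0, 1, 0, 0, -5, 0, 1, 0, 0, -9, 0, 1, 1, 3, -12, 0, 1, 2.7, 6.5, -12, 0, 1, 4.3, 10, -12, 0, 1, 6, 14, -12, 0, 1, 7.5, 18, -12, 0, 1, 8.7, 20.5, -12, 0, 1, 9.1, 21.5, -12, 0, 1, 9.1, 21.5, -12, 0, 1, 9.1, 21.5, -12, 0, 1, 9.1, 21.5, -9, 0, 1, 9.1, 21.5, -6, 0, 1, 9.1, 21.5, -3, 0, 1, 9.1, 21.5, -1.2, 0, 1, 9.1, 21.5, -0.4, 0, 1, 9.1, 21.5, -0.1, 0, 1, 9.1, 21.5, -0.1, 0, 1])

```text
clock: 23.55
position: [0.6346, -0.1578, 0.0363]
tool_rot: [-0.0, 0.983, 0.184, 0.0]
wrist_force: [0.4, 0.1, -0.9]
width: 0.0569
finger_force: 32.4
```

```bash
python3 go.py .6347 -.1584 .0353 21
```

```text
{'clock': 23.55, 'position': [0.635, -0.158, 0.036], 'tool_rot': [-0.0, 0.983, 0.184, 0.0], 'width': 0.057, 'finger_force': 32.378, 'wrist_force': [0.376, 0.078, -0.904]}
shift cm [-0.01  0.06  0.1 ] roll 0.003 yaw now 21.2 q7 -1.15
```

Request:
servo_tool(moves=[0, 0, 0.1, 0, 1, 0, 0, 0.2, 0, 1, 0, 0, 0.2, 0, -0.4, 0, 0, 0.2, 0, -1, 0, 0, 0.2, 0, -1, 0, 0, 0.2, 0, -1, 0, 0, 0.2, 0, -1, 0, 0, 0.2, 0, -1, 0, 0, -3, 0, -1, 0, 0, -7, 0, -1, 0, 0, -12, 0, -1, 0, 0, -17, 0, -1, -29, 25, -17, 0, -1, -29, 25, -17, 0, -1, -29, 25, -17, 0, -1, -29, 25, -17, 0, -1, -29, 25, -17, 0, -1, -29, 25, -17, 0, -1, -29, 25, -17, 0, -1, -29, 25, -17, 0, -1])

```text
clock: 25.55
position: [0.4513, -0.4999, 0.2054]
tool_rot: [0.0, 0.983, 0.182, -0.0]
wrist_force: [0.6, -0.4, -0.3]
width: 0.085
finger_force: 0.0
```

Run:
```python
from h import *
state(); cap('top','t7.png')
```

```text
{'clock': 25.55, 'position': [0.451, -0.5, 0.205], 'tool_rot': [0.0, 0.983, 0.182, -0.0], 'width': 0.085, 'finger_force': 0.0, 'wrist_force': [0.573, -0.406, -0.299]}
```

View pics/t7.png

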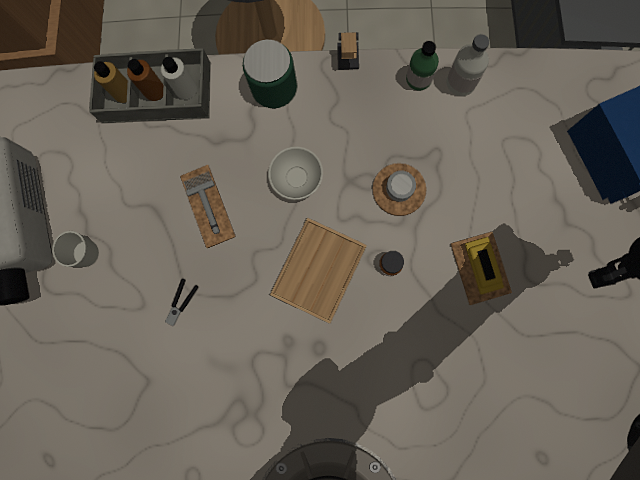

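All three are on their own mats: the tin at (401,186), the comb from (198,177) to (215,232) and the brush at (483,264). I check the numbers once before handing in.

Run:
```python
from h import *
c=load('t7.png')
print('tin',ray(c,[[401.2,185.8]],.044),'vs .6347 -.1584'); w=ray(c,[[198,176],[215.5,232.5]],.021); print('comb',w,w.mean(0),'vs .610 .236')
hsv=cv2.cvtColor(c['bgr'],cv2.COLOR_BGR2HSV); m=cv2.inRange(hsv,(21,120,30),(35,255,255)); m[:,:440]=0; m[:,525:]=0; m[:225]=0; m[310:]=0
v,u=np.nonzero(m); print(cv2.minAreaRect((ray(c,np.c_[u,v],.034)*1000).astype(np.float32)),'vs 469.5 -317')
```

```text
tin [[ 0.63431944 -0.15685392]] vs .6347 -.1584
comb [[0.67166788 0.25499933]
 [0.5531855  0.21678665]] [0.61242669 0.23589299] vs .610 .236
((474.1488952636719, -315.0980529785156), (105.03068542480469, 50.76430892944336), 14.033424377441406) vs 469.5 -317
```

```bash
python3 -c "
from cell import manip
print(manip.close_job())"
```

```text
the job is handed in; nothing more can be done
None
```

I put the tin, brush and comb back on their own mats, each within about 5 mm of its mat's centre in the last picture, and handed the job in at about 26 s; no verdict came back.

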